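# Rake a dropped bearing out from under the riser

## Task

A bearing was dropped and has slid under the low riser on the measuring table. Take the orange-handled rake, reach in under the riser with it, and drag the bearing out through the open front until all of it lies flat on the table, a couple of centimetres clear of the riser's front edge; then lay the rake down flat on the table with its foot out of the riser too. Do not touch the bearing with the fingers, and leave the ring and the block on top of the riser undisturbed.

Things in the scene. Friction and masses are not known exactly. Their poses are not given: they have to be found in the camera images.
- riser: Low riser fixed to the table: aluminium deck, black mat, white walls; 110 deep (x) x 232 wide (y) x 66 high. Origin on the table under its centre; x points from the open front (x = -55 mm) to the back, z up. Closed side walls (inner faces y = +-110) and back wall (inner face x = +50). 60 mm free height under the 6 mm deck. Place and yaw vary.
- rake_grip (a point): Centre of the rake's orange handle, 17 mm above the table as it lies. Handle 80 long (x), 20 wide (y), 34 high (z). x points along the rake from handle to foot, z up. A flat steel blade, 16 wide, 4 thick, its underside 16 mm above the rake's underside, joins handle and foot. Stiff, about 0.15 kg, 200 mm long; centre of mass about 20 mm ahead of this point.
- rake_foot (a point): Middle of the handle-side face of the rake's foot, 155 mm ahead of the handle's centre, 9 mm above the table as it lies. The foot is an upright steel plate across the blade, 70 wide, 18 high, 4 thick, down to the table; a 4 mm thick cheek at each end points 11 mm back toward the handle, to cup what it drags (62 mm inside). Axes as rake_grip.
- bearing_center (a point): Centre (5.5 mm above the table) of the dropped bearing: steel ring with a dark seal, 35 mm diameter, 11 high, lying flat under the riser, its centre 30 to 67 mm behind the front edge and at most 55 mm to either side of the middle, so the foot has room behind it. It slides easily. z is its axis.
- bearing: The same bearing; origin at the centre of its underside.
- rake: The same rake; origin on its underside below the handle's centre, x toward the foot, z up.
- ring_center (a point): Bystander: centre of a plain steel ring, 39 mm diameter, 14 high, standing loose on the riser's deck.
- block_center (a point): Bystander: centre of an upright steel block, 19 x 36 x 30 mm high, standing loose on the riser's deck.

How it is judged (in metres and radians):
On the way, in this order (a step that is already met when the one before it is completed fails the run):
1. the held rake's foot is under the riser (x of rake_foot in the frame of riser between -0.045 and 0.055 m and y of rake_foot in the frame of riser between -0.11 and 0.11 m and height (world z) of rake_foot below 0.06 m and contact force between the fingers and rake above 1 N), for 0.1 s.
2. the bearing has been dragged out of the open front (x of bearing_center in the frame of riser between -0.25 and -0.08 m and y of bearing_center in the frame of riser between -0.15 and 0.15 m), for 0.1 s.
At the end, for the whole second after the job is handed in: Bearing flat (0.12 rad) and still on the table before the riser: centre 25 to 195 mm ahead of the front edge (rim 7.5 mm clear), within 150 mm sideways of its middle. Rake released, flat (0.12 rad) and still on the table, foot ahead of the front edge (all of step 2 and height (world z) of bearing_center below 0.012 m and angle between each of bearing, rake's own z axis and vertical below 0.12 rad and linear speed of each of bearing, rake below 0.02 m/s and x of rake_foot in the frame of riser below -0.055 m and height (world z) of rake_grip between 0 and 0.027 m and height (world z) of rake_foot below 0.02 m); the robot touches nothing.
It fails at once if the fingers touch the bearing (contact force between the fingers and bearing above 0.5 N).
It fails at once if the ring on the riser is moved more than 15 mm (distance of ring_center from where it was at the start of the episode above 0.015 m).
It fails at once if the block on the riser is moved more than 15 mm (distance of block_center from where it was at the start of the episode above 0.015 m).
It also fails if it takes over 45 s, if anything falls off the work surface, if the arm or the gripper's body presses on something with over 40 N, if the wrist force passes 120 N, or if a joint passes its speed limit or range.

## Robot

A 6-joint arm with a two-finger parallel gripper is mounted at the origin on a cart in front of the work surface, level with it; the furniture and walls round the work are solid. World frame = base frame: x ahead of the robot, y to its left, z up, the work surface at z = 0. Lengths are in mm, angles in rad, forces in N, time in s.
With the tool pointing down it reaches from about 300 to 775 mm from the base axis. Payload 14.6 kg.
Tool frame: the origin (TCP) lies between the finger pads; the fingertips stand 19 mm ahead of it and the grasp point (between the pads) is the TCP; x points along the fingers, y is the direction in which the jaws open and shut, and the axes are right-handed (so a half turn about x gives the same grasp; the last joint's range is limited). The gripper opens to 94 mm and grips with 3 to 60 N. Pads are 16 mm wide; open, the fingers measure 119 mm over their backs; the gripper's body (75 mm by 177 mm) begins 78 mm behind the grasp point.
Start: joints at [-1.305, 0.3, 1.521, -0, 1.321, -0.067], TCP at [179.673, -519.815, 224.446] pointing down, gripper open.
Joint ranges: [-3.03, 3.03], [-0.79, 2.21], [0.23, 2.52], [-1.04, 4.18], [0, 3.07], [-2.55, 2.55]. Speed limits (rad/s): [2.22, 2.22, 2.57, 3.14, 3.14, 3.14].

## Interface

Orientations are given as [roll, pitch, yaw] about the fixed x, y, z axes, in that order (R = Rz(yaw) Ry(pitch) Rx(roll)).
In Python, from cell import manip gives the robot as it stands.
- The arm moves only by the tool jog_arm, never from a script. Its argument "series" is one flat list of numbers, 7 for each row, row after row: the turn, a rotation vector about the world's x, y, z in rad, then the shift along the world's x, y, z in m, then the opening, from -1 (shut) to 1 (fully open). A call has 1 to 20 rows; each row is the pose to reach, as a shift and turn from the pose commanded when the call began; what a row does not reach only later rows make up. A row lasts 1/8 s, in which the tool goes at most 62.5 mm and 10.7 degrees, less where a joint would pass 70% of its speed; a pose out of reach is approached as far as the arm can. A call with a gripper value outside its range is refused whole. The fingers move at their own pace and stop on an object; "squeeze" is the grip in N (left out, the last holds). Time passes only in rows, so rows that repeat a pose let the fingers close. It gives the time, the measured TCP pose, the force and the opening at its end, in the units of the state.
- manip.read_state(): the state, without advancing time (a new reading comes with each control period).
- manip.camera(name): name is "side" or "top"; returns a dict with "color" (420x560x3 uint8, blue, green, red), "range_z" (420x560 float32, mm along the optical axis (not along the pixel's ray), 0 where there is no reading), "fx", "fy", "cx", "cy" (pixels), "pose" (4x4, takes a point from camera to world coordinates). Camera axes: x right, y down, z forward; pixel columns grow to the right and rows downward; lengths in mm; the calibration is good to about 2 mm. A picture is of the moment at which its call begins.
- manip.sign_off(): hands the job in, once; it reports no verdict.
The state is a dict: "clock": time; "joints": joint angles; "qd": joint speeds; "effort": joint torques, N m; "eef_pos": TCP position; "eef_rot": TCP orientation; "wrist_force": force on the tool from outside, world axes, zero at the start; "moment": the same for the moment, N m; "finger_gap": finger opening in mm.
Only numpy, scipy, OpenCV 4.12 (cv2) and the standard library are available. Lean on these libraries where they do the work, as an engineer would, in place of code of your own. Each camera call takes 0.05 s, during which the arm holds its last target.

## Working session

There is one attempt and no reset: what is moved stays moved. The work goes in short steps, Python scripts to look and compute and a tool call to move; the robot and the scene stay as the last step left them, time stands still between calls to the robot, and variables do not carry over. Pictures are saved under pics/ and viewed, and the job is handed in when it is done.

Besides the shell and the picture viewer there is one more tool, called after ">>>" as a command line: name --argument value ..., lists and objects as JSON in quotes. jog_arm: Moves the arm, as the interface text tells. Its arguments: {"type":"object","properties":{"series":{"type":"array","items":{"type":"number"}},"squeeze":{"type":"number"}},"required":["series"]}

```bash
mkdir -p pics; python3 - <<'E'
from cell import manip
import cv2,numpy as np
print(manip.read_state())
for n in("side","top"):
    c=manip.camera(n); cv2.imwrite(f"pics/{n}0.png",c["color"]); np.savez(f"{n}0.npz",**c)
    print(n,c["fx"],c["fy"],c["cx"],c["cy"],np.round(c["pose"],3))
E
```

```text
{'clock': 0.0, 'joints': array([-1.30458493e+00,  3.00482406e-01,  1.52161787e+00,  2.23449836e-05,
        1.32068627e+00, -6.65894167e-02]), 'qd': array([-1.42911164e-03, -1.46849997e-05, -1.00216273e-03,  6.54033715e-04,
       -4.95221627e-05, -5.80489047e-04]), 'effort': array([-2.93647263e-04, -5.31805909e+01, -3.52738488e+01,  7.08143204e-02,
        2.44514766e-02, -1.13361550e-04]), 'eef_pos': array([ 179.62170562, -519.57556443,  223.86455127]), 'eef_rot': array([-1.6555119 ,  1.56960224,  1.81887602]), 'wrist_force': array([-9.44403542e-02, -1.60613719e-04,  4.97590274e-01]), 'moment': array([-0.02219137,  0.02877403, -0.01495392]), 'finger_gap': 93.72445937758732}
side 436.6165654230035 436.6165654230035 282.29708511155945 214.41309765636512 [[-3.430000e-01  4.630000e-01 -8.170000e-01  1.312548e+03]
 [ 9.390000e-01  1.540000e-01 -3.080000e-01  8.615500e+01]
 [-1.700000e-02 -8.730000e-01 -4.880000e-01  5.455000e+02]
 [ 0.000000e+00  0.000000e+00  0.000000e+00  1.000000e+00]]
top 435.16366107262263 435.16366107262263 278.5852447572508 206.76582324241926 [[-1.100000e-02 -9.840000e-01  1.750000e-01  3.608700e+02]
 [-9.990000e-01  5.000000e-03 -3.400000e-02 -2.075240e+02]
 [ 3.200000e-02 -1.750000e-01 -9.840000e-01  1.071675e+03]
 [ 0.000000e+00  0.000000e+00  0.000000e+00  1.000000e+00]]
```

View pics/side0.png

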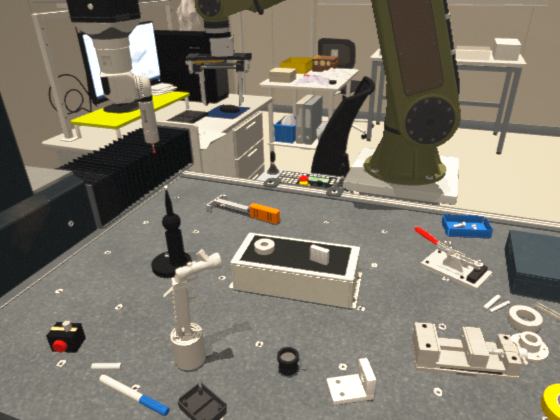

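View pics/top0.png

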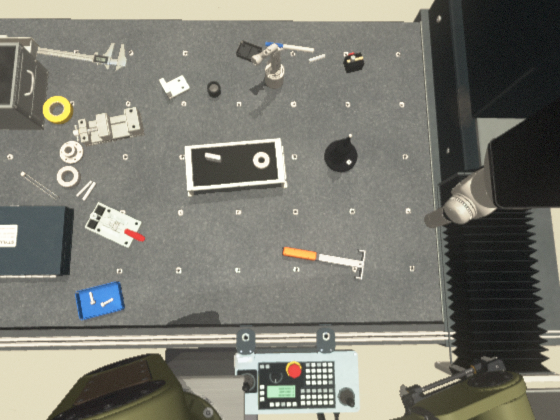

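```bash
cat > h.py <<'E'
import numpy as np,cv2
def load(n): return dict(np.load(n+".npz"))
def w(c,u,v,z=None,d=None):
    """pixel->world; d: depth or at plane world z"""
    r=np.array([(u-c["cx"])/c["fx"],(v-c["cy"])/c["fy"],1.0]); P=c["pose"]; R=P[:3,:3];t=P[:3,3]*(1000 if abs(P[:3,3]).max()<10 else 1)
    q=R@r
    if d is None: d=(z-t[2])/q[2]
    return t+q*d
def cloud(c):
    Z=c["range_z"]; v,u=np.mgrid[:Z.shape[0],:Z.shape[1]]
    r=np.stack([(u-c["cx"])/c["fx"]*Z,(v-c["cy"])/c["fy"]*Z,Z],-1)
    return r@c["pose"][:3,:3].T+c["pose"][:3,3]
E
python3 - <<'E'
from h import *
c=load("top0"); print(c["pose"][:3,3])
a=c["color"][125:285,170:390]; cv2.imwrite("pics/top0z.png",cv2.resize(a,None,fx=3.6,fy=3.6,interpolation=cv2.INTER_CUBIC))
C=cloud(c)
for p in [(200,180),(235,170),(300,254),(340,262),(235,205),(235,250)]: print(p,np.round(C[p[1],p[0]],1))
b=load("side0")["color"][180:310,190:380]; cv2.imwrite("pics/side0z.png",cv2.resize(b,None,fx=4,fy=4,interpolation=cv2.INTER_CUBIC))
# handle
hsv=cv2.cvtColor(c["color"],cv2.COLOR_BGR2HSV)
m=cv2.inRange(hsv,(5,150,120),(18,255,255)); m[:,:270]=0;m[:,330:]=0;m[:235]=0;m[275:]=0
pts=C[m>0]; print(len(pts),np.median(pts,0)); 
ys,xs=np.nonzero(m); P=np.array([w(c,x,y,z=34) for x,y in zip(xs,ys)])[:,:2].astype(np.float32); print(cv2.minAreaRect(P))
# riser top
m=(np.abs(C[...,2]-66)<6); m[:130]=0;m[200:]=0;m[:,:175]=0;m[:,295:]=0
P=C[m][:,:2].astype(np.float32); print(len(P),cv2.minAreaRect(P), np.median(C[m],0))
E
```

```text
[ 360.87013774 -207.52388229 1071.67519867]
(200, 180) [605.  -57.1  66.4]
(235, 170) [ 629.9 -139.1   63.7]
(300, 254) [ 431.2 -292.9   33.2]
(340, 262) [ 412.2 -390.7   17.8]
(235, 205) [ 556.6 -135.4    0.7]
(235, 250) [ 4.446e+02 -1.361e+02 -2.000e-01]
138 [ 433.27771245 -289.58207186   32.2278786 ]
((432.9795837402344, -290.5528259277344), (78.61006927490234, 19.942501068115234), 80.09010314941406)
4035 ((645.9813232421875, -136.40431213378906), (111.22586059570312, 232.38858032226562), 5.083291053771973) [ 641.58595947 -134.18494087   65.45881256]
```

View pics/top0z.png

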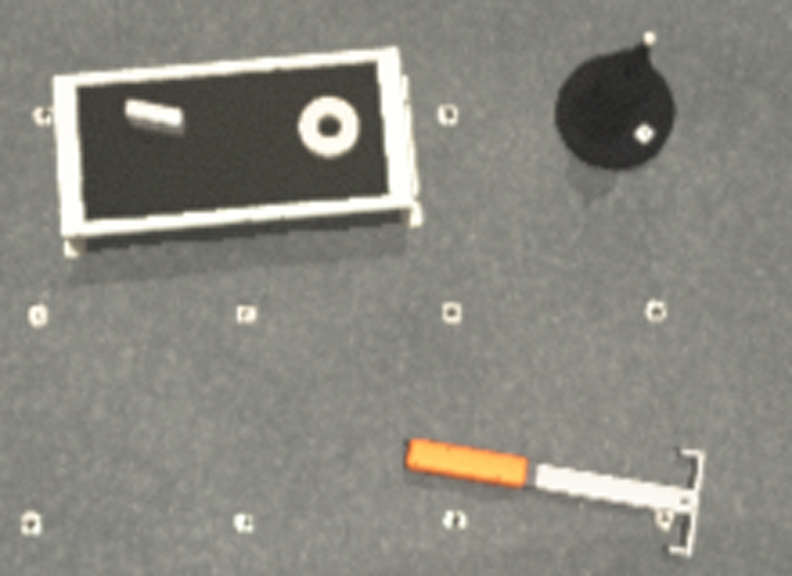

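View pics/side0z.png

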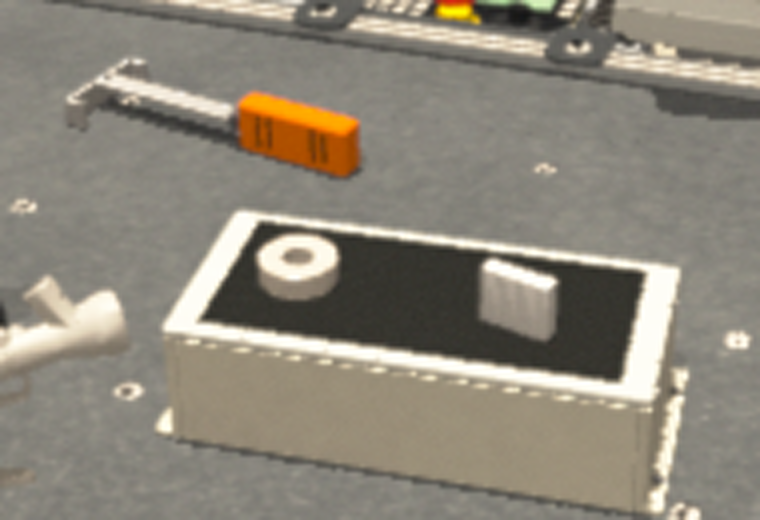

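```bash
python3 - <<'E'
from h import *
from cell import manip
from scipy.spatial.transform import Rotation as Ro
s=manip.read_state(); R=Ro.from_euler("xyz",s["eef_rot"]).as_matrix(); print(np.round(R,3))
c=load("top0")
Q=[(55,77),(397,48),(410,205),(65,237)]
W=[w(c,(x+.5)/3.6+170-.5,(y+.5)/3.6+125-.5,z=66)[:2] for x,y in Q]; W=np.array(W); print(W.round(1), W.mean(0))
for i in range(4): d=W[(i+1)%4]-W[i]; print(np.linalg.norm(d),np.degrees(np.arctan2(d[1],d[0])))
F=[(407,452),(527,470)]
# foot: plate top edge ends z=18
for q in [(700,453),(688,553),(695,501)]: print(q,w(c,(q[0]+.5)/3.6+169.5,(q[1]+.5)/3.6+124.5,z=18).round(1))
for q in [(410,454),(525,472)]: print(q,w(c,(q[0]+.5)/3.6+169.5,(q[1]+.5)/3.6+124.5,z=34).round(1))
# white mask rect of top
C=cloud(c)
m=(C[...,2]>50)&(C[...,2]<110);m[:130]=0;m[200:]=0;m[:,:175]=0;m[:,295:]=0
ys,xs=np.nonzero(m);P=np.array([w(c,x,y,z=66) for x,y in zip(xs,ys)])[:,:2].astype(np.float32); print(cv2.minAreaRect(P))
# camera table z check
print(np.median(C[220:300,180:260].reshape(-1,3)[:,2]))
E
```

```text
[[-0.     0.327 -0.945]
 [ 0.001 -0.945 -0.327]
 [-1.    -0.001 -0.   ]]
[[ 688.6  -19.4]
 [ 708.8 -247. ]
 [ 600.6 -254.3]
 [ 579.9  -28.8]] [ 644.49227383 -137.37609644]
228.45958048342774 -84.91496160333332
108.46257262941396 -176.1061591828187
226.47801299224815 95.25803915160084
109.12330629636855 4.942113321065748
(700, 453) [ 439.5 -450.6   18. ]
(688, 553) [ 372.9 -439.5   18. ]
(695, 501) [ 407.3 -445.7   18. ]
(410, 454) [ 439.2 -253.7   34. ]
(525, 472) [ 426.7 -329.7   34. ]
((643.9946899414062, -137.12246704101562), (112.6938247680664, 232.14527893066406), 4.804354667663574)
-0.8178548424575638
```

>>> jog_arm --series '[0,0,0.18,0.05,0.045,-0.03,1,0,0,0.36,0.1,0.09,-0.06,1,0,0,0.54,0.15,0.135,-0.09,1,0,0,0.72,0.2,0.18,-0.11,1,0,0,0.9,0.24,0.215,-0.12,1,0,0,1.066,0.2533,0.2288,-0.12,1,0,0,1.066,0.2533,0.2288,-0.12,1,0,0,1.066,0.2533,0.2288,-0.15,1,0,0,1.066,0.2533,0.2288,-0.185,1,0,0,1.066,0.2533,0.2288,-0.201,1,0,0,1.066,0.2533,0.2288,-0.201,1]' --squeeze 40

```text
clock: 1.48
eef_pos: [432.4, -291.2, 23.0]
eef_rot: [-2.029, 1.569, 2.51]
wrist_force: [0.1, 0.0, 0.7]
finger_gap: 93.8
```

Now close and lift 30 mm, then look.

>>> jog_arm --series '[0,0,0,0,0,0,-1,0,0,0,0,0,0,-1,0,0,0,0,0,0,-1,0,0,0,0,0,0,-1,0,0,0,0,0,0,-1,0,0,0,0,0,0,-1,0,0,0,0,0,0.015,-1,0,0,0,0,0,0.035,-1,0,0,0,0,0,0.035,-1]' --squeeze 40

```text
clock: 2.6
eef_pos: [433.7, -291.6, 60.3]
eef_rot: [1.079, 1.567, -0.664]
wrist_force: [-0.6, 0.0, -0.2]
finger_gap: 7.3
```

```bash
cat > look.py <<'E'
import sys
from cell import manip
from h import *
n=sys.argv[1]
for k in sys.argv[2:]:
    c=manip.camera(k); np.savez(f"{k}{n}.npz",**c)
    a=c["color"][100:300,170:430] if k=="top" else c["color"][150:330,150:400]
    cv2.imwrite(f"pics/{k}{n}.png",cv2.resize(a,None,fx=3,fy=3,interpolation=cv2.INTER_CUBIC))
print(manip.read_state()["clock"])
E
python3 look.py 1 top side
```

```text
2.7
```

View pics/top1.png

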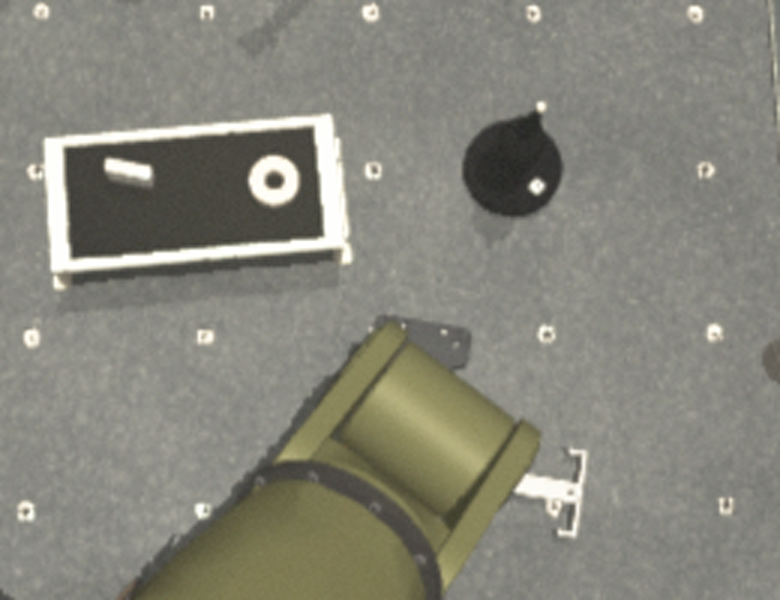

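View pics/side1.png

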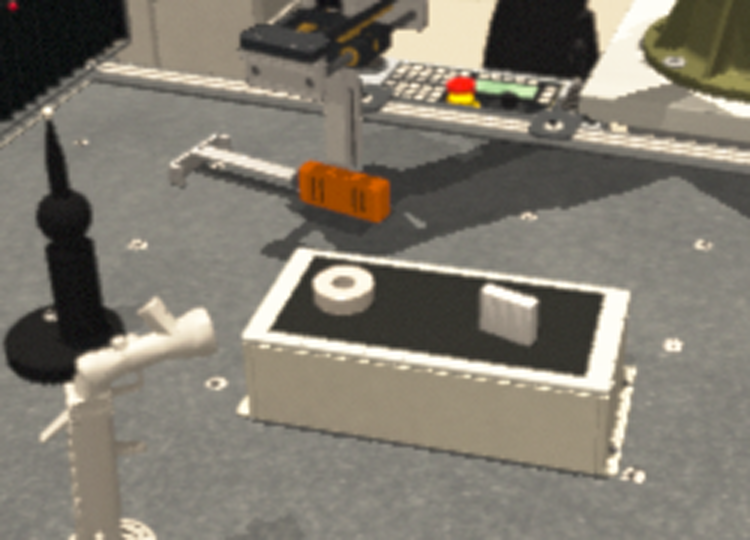

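```bash
python3 - <<'E'
from h import *
from cell import manip
s=manip.read_state();print(s["finger_gap"],s["eef_pos"],s["clock"])
c=load("side1");C=cloud(c)
hsv=cv2.cvtColor(c["color"],cv2.COLOR_BGR2HSV)
m=cv2.inRange(hsv,(5,150,90),(18,255,255)); m[:200]=0;m[230:]=0;m[:,:240]=0;m[:,290:]=0
P=C[m>0]; print(len(P),P.min(0),P.max(0),np.percentile(P[:,2],[5,50,95]))
T=P[P[:,2]>np.percentile(P[:,2],75)];print(T.mean(0))
for z in (200,205,210):
  for x in (208,212,218,222,228,235,242): print((x,z),C[z,x].round(0),end=' ')
  print()
t=load("top1");D=cloud(t)
m=(D[...,2]>25)&(D[...,2]<90);m[:245]=0;m[285:]=0;m[:,:344]=0;m[:,370:]=0
P=D[m];print(len(P));
for x in range(345,370,3): 
  q=D[245:285,x][m[245:285,x]]; print(x,q.mean(0).round(1) if len(q) else None)
E
```

```text
1.525635892509536 [ 432.9486189  -290.99397731   58.51908294] 2.7
445 [ 371.66198734 -357.08585248   -0.99273343] [1312.54774517   86.15479447  545.49971438] [ 3.94624645 22.78911022 35.23426098]
[ 447.41592774 -285.57345397   39.02065   ]
(208, 200) [ 385. -480.   -1.] (212, 200) [ 383. -469.   -0.] (218, 200) [ 411. -434.   19.] (222, 200) [ 411. -422.   21.] (228, 200) [ 370. -426.    0.] (235, 200) [ 365. -408.    1.] (242, 200) [ 358. -390.    0.] 
(208, 205) [ 443. -446.   19.] (212, 205) [ 423. -447.    8.] (218, 205) [ 409. -436.    3.] (222, 205) [ 401. -429.   -0.] (228, 205) [ 425. -398.   18.] (235, 205) [ 425. -378.   20.] (242, 205) [ 419. -361.   20.] 
(208, 210) [ 444. -447.    4.] (212, 210) [ 435. -441.    0.] (218, 210) [ 434. -424.    3.] (222, 210) [ 427. -415.    1.] (228, 210) [ 421. -401.    0.] (235, 210) [ 416. -383.    0.] (242, 210) [ 411. -366.    1.] 
0
345 None
348 None
351 None
354 None
357 None
360 None
363 None
366 None
369 None
```

```bash
python3 - <<'E'
from h import *
for n in ("0","1"):
  c=load("side"+n);C=cloud(c)
  hsv=cv2.cvtColor(c["color"],cv2.COLOR_BGR2HSV)
  m=cv2.inRange(hsv,(5,150,90),(18,255,255)); m[:195]=0;m[230:]=0;m[:,:240]=0;m[:,290:]=0
  P=C[(m>0)&(C[...,2]<60)]; print(n,len(P),P.min(0),P.max(0),cv2.minAreaRect(P[:,:2].astype(np.float32)))
  T=P[P[:,2]>31];print(T.mean(0))
E
```

```text
0 361 [ 364.14022504 -357.03248454   -1.18894478] [ 455.22415895 -250.22712769   35.64176718] ((409.25006103515625, -303.66888427734375), (123.68802642822266, 72.52759552001953), 23.897815704345703)
[ 442.87930676 -284.82620659   33.14878857]
1 444 [ 371.66198734 -357.08585248   -0.99273343] [ 455.19090925 -249.835248     37.23942754] ((412.0357666015625, -302.5229187011719), (116.26677703857422, 74.81672668457031), 22.422285079956055)
[ 440.64608297 -288.79464391   33.94372892]
```

>>> jog_arm --series '[0,0,0,0,0,0.02,1,0,0,0,0,0,0.03,1,0,0,0,0,0,0.03,1,0,0,0,0,0,0.03,1,0,0,0,0,0,0.03,1,0,0,0,0,0,0.03,1]'

```text
clock: 3.45
eef_pos: [432.9, -290.9, 88.1]
eef_rot: [-2.042, 1.57, 2.498]
wrist_force: [0.0, 0.6, 1.5]
finger_gap: 57.7
```

>>> jog_arm --series '[0,0,0,0,0,-0.03,0.3,0,0,0,0,0,-0.055,0.3,0,0,0,0,0,-0.0655,0.3,0,0,0,0,0,-0.0655,-1,0,0,0,0,0,-0.0655,-1,0,0,0,0,0,-0.0655,-1,0,0,0,0,0,-0.0655,-1,0,0,0,0,0,-0.0655,-1,0,0,0,0,0,-0.0655,-1,0,0,0,0,0,-0.0655,-1,0,0,0,0,0,-0.0655,-1]' --squeeze 40

```text
clock: 4.82
eef_pos: [433.3, -291.2, 23.4]
eef_rot: [1.141, 1.57, -0.601]
wrist_force: [0.6, 0.9, 5.9]
finger_gap: 20.0
```

>>> jog_arm --series '[0,0,0,0,0,0.022,-1,0,0,0.17,-0.005,0.015,0.022,-1,0,0,0.34,-0.01,0.03,0.022,-1,0,0,0.51,-0.014,0.045,0.022,-1,0,0,0.68,-0.018,0.06,0.022,-1,0,0,0.85,-0.022,0.075,0.022,-1,0,0,1.02,-0.026,0.09,0.022,-1,0,0,1.19,-0.03,0.105,0.022,-1,0,0,1.36,-0.0325,0.12,0.022,-1,0,0,1.53,-0.0325,0.1326,0.022,-1,0,0,1.69,-0.0325,0.1326,0.022,-1,0,0,1.829,-0.0325,0.1326,0.022,-1,0,0,1.829,-0.0325,0.1326,0.022,-1]'

```text
clock: 6.45
eef_pos: [400.2, -158.3, 44.8]
eef_rot: [2.622, 1.57, 2.707]
wrist_force: [-0.0, -0.2, -1.8]
finger_gap: 20.1
```

```bash
python3 look.py 2 top side
```

```text
6.55
```

View pics/top2.png

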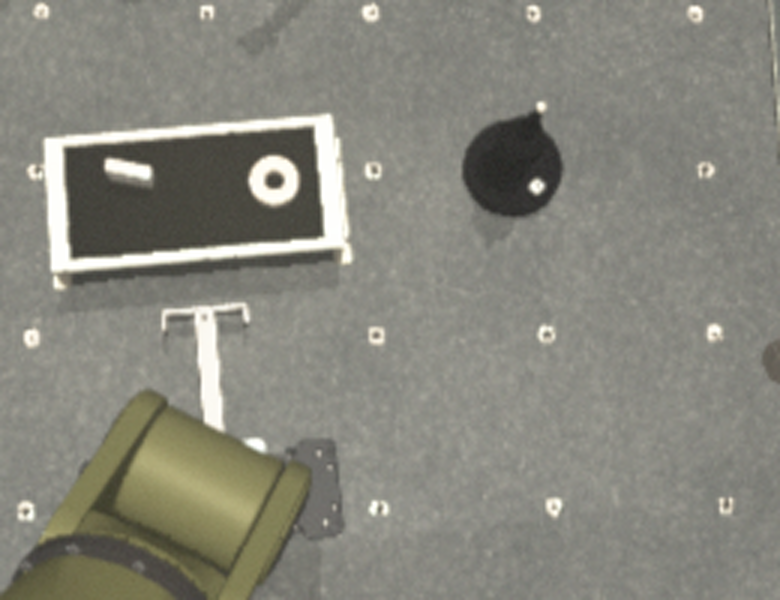

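View pics/side2.png

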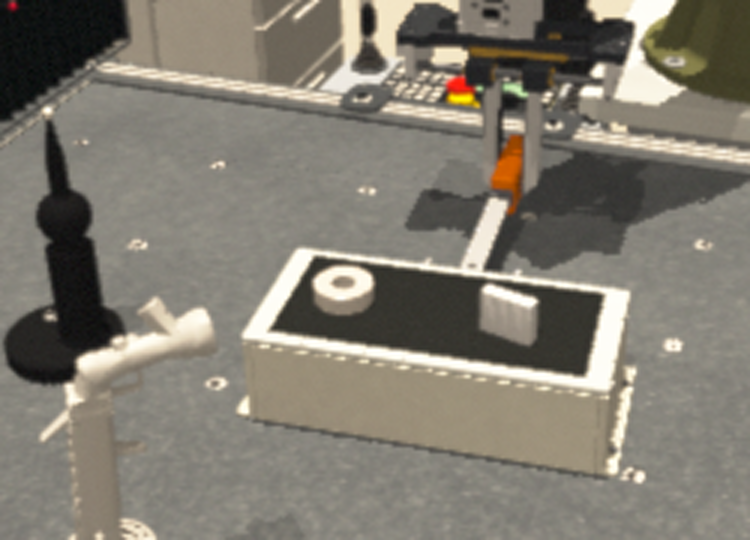

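```bash
cat >> h.py <<'E'
def px(k,q,z,crop=(170,100),s=3): return w(k,(q[0]+.5)/s+crop[0]-.5,(q[1]+.5)/s+crop[1]-.5,z=z)
RC=np.array([644.5,-137.]);YA=np.radians(5.0)
RR=np.array([[np.cos(YA),-np.sin(YA)],[np.sin(YA),np.cos(YA)]])
def toR(p): return RR.T@(np.array(p[:2])-RC)
def toW(p): return RC+RR@np.array(p)
E
python3 - <<'E'
from h import *
c=load("top2")
a,b=px(c,(162,312),40),px(c,(247,304),40)
print(a,b,toR(a),toR(b),toR((a+b)/2)); d=a-b; print(np.linalg.norm(d),np.degrees(np.arctan2(d[1],d[0]))-90)
for q in [(55,271),(343,248),(45,138),(331,116)]: print(toR(px(c,q,66)))
C=cloud(c); D=C[195:240,220:260]; 
for v in range(203,240,3): print(v,[C[v,u].round(0).tolist() for u in (239,)], end=' ')
E
```

```text
[ 552.81104681 -110.89849061   40.        ] [ 559.03026671 -178.86977052   40.        ] [-89.06515261  33.99340408] [-88.7936861  -34.26126532] [-88.92941935  -0.13393062]
68.25520924624571 5.227878960479487
[-53.87406506 112.63492789]
[ -55.84093742 -113.99580749]
[ 55.13155767 113.84200585]
[  53.59520727 -115.26577086]
203 [[554.0, -148.0, 42.0]] 206 [[547.0, -148.0, 37.0]] 209 [[540.0, -148.0, 40.0]] 212 [[532.0, -148.0, 40.0]] 215 [[525.0, -148.0, 37.0]] 218 [[518.0, -148.0, 40.0]] 221 [[511.0, -148.0, 38.0]] 224 [[503.0, -148.0, 41.0]] 227 [[496.0, -148.0, 42.0]] 230 [[489.0, -148.0, 42.0]] 233 [[481.0, -148.0, 46.0]] 236 [[475.0, -148.0, 40.0]] 239 [[467.0, -148.0, 44.0]]
```

>>> jog_arm --series '[0,0,0,0.025,0.0022,0,-1,0,0,0,0.06,0.0053,0,-1,0,0,0,0.095,0.0083,0,-1,0,0,0,0.12,0.0105,0,-1,0,0,0,0.1345,0.0118,0,-1,0,0,0,0.1345,0.0118,0,-1,0,0,0,0.1345,0.0118,-0.01,-1,0,0,0,0.1345,0.0118,-0.02,-1,0,0,0,0.1345,0.0118,-0.0215,-1,0,0,0,0.1345,0.0118,-0.0215,-1]'

```text
clock: 7.8
eef_pos: [534.4, -146.7, 23.2]
eef_rot: [2.85, 1.57, 2.936]
wrist_force: [-2.6, -0.0, 5.1]
finger_gap: 19.8
```

>>> jog_arm --series '[0,0,0,-0.006,-0.0005,0,-1,0,0,0,-0.018,-0.0016,0,-1,0,0,0,-0.033,-0.0029,0,-1,0,0,0,-0.048,-0.0042,0,-1,0,0,0,-0.063,-0.0055,0,-1,0,0,0,-0.078,-0.0068,0,-1,0,0,0,-0.093,-0.0081,0,-1,0,0,0,-0.108,-0.0094,0,-1,0,0,0,-0.123,-0.0107,0,-1,0,0,0,-0.138,-0.012,0,-1,0,0,0,-0.146,-0.0127,0,-1,0,0,0,-0.15,-0.013,0,-1]'

```text
clock: 9.3
eef_pos: [384.7, -159.7, 23.5]
eef_rot: [-0.62, 1.571, -0.534]
wrist_force: [0.9, 0.6, -2.1]
finger_gap: 19.5
```

```bash
python3 look.py 3 top side
```

```text
9.4
```

View pics/top3.png

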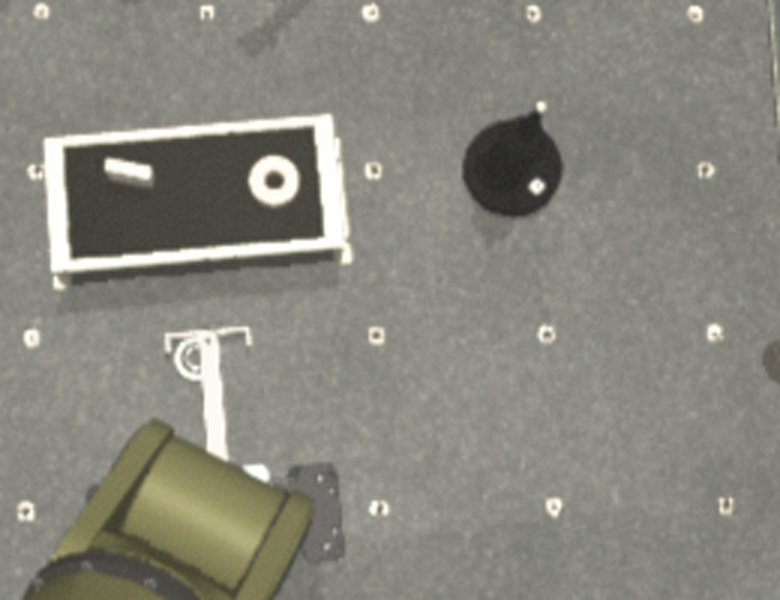

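```bash
python3 - <<'E'
from h import *
c=load("top3")
for q in [(191,357),(174,357),(191,374)]: print(toR(px(c,q,11)))
print(toR((px(c,(166,337),18)+px(c,(249,330),18))/2))
E
```

```text
[-123.00374523   15.50624733]
[-121.71388598   29.32242918]
[-137.00079425   16.62470741]
[-106.01131948    0.13199948]
```

>>> jog_arm --series '[0,0,0,0,0,0,0.4,0,0,0,0,0,0,0.4,0,0,0,0,0,0,0.4,0,0,0,0,0,0,0.4,0,0,0,0,0,0,0.4,0,0,0,0,0,0,0.4]'

```text
clock: 10.15
eef_pos: [385.0, -159.6, 23.5]
eef_rot: [-1.018, 1.571, -0.932]
wrist_force: [0.8, -0.6, -0.6]
finger_gap: 65.8
```

>>> jog_arm --series '[0,0,0,0,0,0.015,0.4,0,0,0,0,0,0.035,0.4,0,0,0,0,0,0.06,0.4,0,0,0,0,0,0.1,0.4,0,0,0,0,0,0.14,0.4,0,0,0,-0.03,0.03,0.16,0.4,0,0,0,-0.05,0.08,0.16,0.4,0,0,0,-0.05,0.13,0.16,0.4,0,0,0,-0.05,0.16,0.16,0.4,0,0,0,-0.05,0.16,0.16,0.4,0,0,0,-0.05,0.16,0.16,0.4]'

```text
clock: 11.52
eef_pos: [335.0, -0.0, 183.5]
eef_rot: [-1.693, 1.571, -1.607]
wrist_force: [-0.2, -0.2, -0.9]
finger_gap: 66.0
```

```bash
python3 look.py 4 top side; python3 - <<'E'
from cell import manip
s=manip.read_state();print(s["eef_pos"],s["qd"].round(3),s["wrist_force"])
E
```

```text
11.625
[ 3.35039781e+02 -3.20763751e-01  1.83408464e+02] [-0.002  0.001  0.001  0.001 -0.001  0.005] [-0.09941757 -0.45383572 -0.22450607]
```

View pics/top4.png

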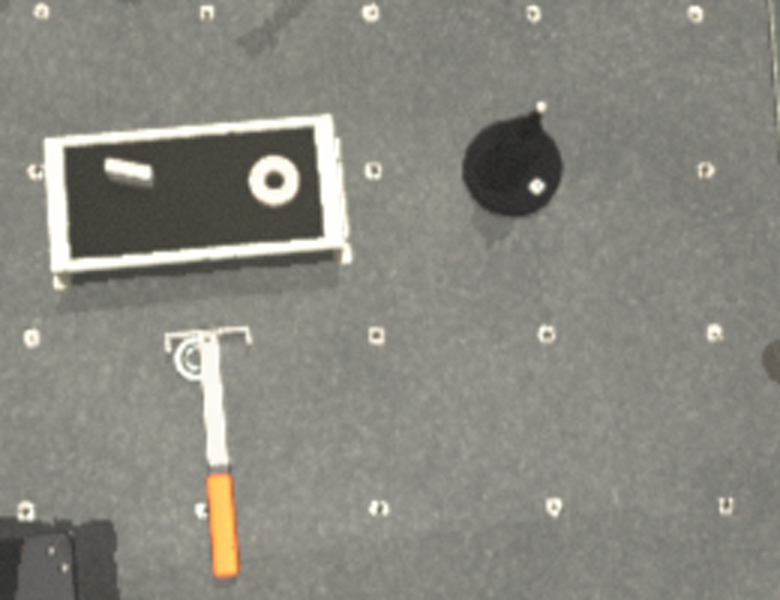

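View pics/side4.png

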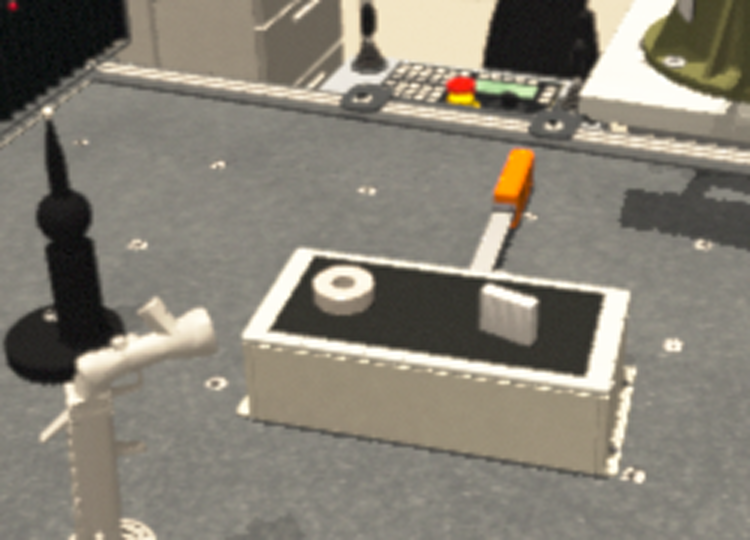

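The top view shows the bearing flat at (191,357), inside the foot of the released rake and clear of the riser front. The ring (274,181) and block (128,172) haven't moved.

```bash
python3 - <<'E'
from h import *
from cell import manip
c=load("top4");C=cloud(c)
for q in [(220,490),(226,565),(213,400),(215,450),(180,357)]: print(q,C[q[1]//3+100,q[0]//3+170].round(1))
a=load("top3"); print("motion 3->4 in bearing/riser area", np.abs(a["color"][135:235,180:300].astype(int)-c["color"][135:235,180:300]).max())
manip.sign_off()
E
```

```text
(220, 490) [ 411.1 -157.5   35.4]
(226, 565) [ 353.  -162.3   33.5]
(213, 400) [ 484.  -151.7   20.6]
(215, 450) [ 442.9 -151.9   19.8]
(180, 357) [ 519.9 -124.1   10.7]
motion 3->4 in bearing/riser area 50
the job is handed in; nothing more can be done
```

The bearing is out from under the riser, the rake is lying flat on the table, and the job was handed in at about 11.6 s of the 45 s. I got no verdict back.

- **Finding the bearing:** neither camera could see under the riser, so I swept blind down its centre line. I carried the rake in above bearing height, lowered its foot near the back wall and pulled it out. One sweep caught the bearing.
- **First grasp failed:** I lifted before the fingers had closed, so they came up empty, and the rake did not move noticeably. I reopened, went back down and waited until the fingers held the 20 mm handle.
- **Bearing:** its centre is about 68 mm ahead of the riser's front edge and about 15 mm to one side of the middle. Its top reads 10.7 mm high, so it is lying flat.
- **Rake:** it is released. The handle top reads 33.5–35.4 mm and the blade top about 20 mm, as expected when flat. The foot is about 50 mm ahead of the front edge.
- **Ring and block:** they look unmoved in the pictures; I did not measure their positions.
- **Arm:** it is parked well clear of everything.
- **Unclear check:** a pixel comparison from before to after the release showed differences of up to 50 levels out of 255. I didn't look into this. I saw no movement in the pictures, so it may be image noise or the arm's shadow.

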